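# Put the straight tools back in their colour-coded rests

## Robot

A 6-joint arm with a two-finger parallel gripper is mounted at the origin on a cart in front of the work surface, level with it; the furniture and walls round the work are solid. World frame = base frame: x ahead of the robot, y to its left, z up, the work surface at z = 0. Lengths are in m, angles in degrees, forces in N, time in s.
With the tool pointing down it reaches from about 0.4 to 0.825 m from the base axis. Payload 7 kg.
Tool frame: the origin (TCP) lies at the very end of the fingers, on their centre line; the grasp point (between the pads) lies 19 mm behind it (ctrl.pinch_z is the distance from the TCP to the grasp point, in m); z points along the fingers, x is the direction in which the jaws open and shut, and the axes are right-handed (so a half turn about z gives the same grasp; the last joint's range is limited). The gripper opens to 88 mm and grips with 3 to 60 N. Pads are 19 mm wide; open, the fingers measure 130 mm over their backs; the gripper's body (78 mm by 193 mm) begins 47 mm behind the grasp point.
Start: joints at [88.012, 20.546, 0.682, 0, -70.136, -16.507], TCP at [0.214, 0.64, 0.198] pointing down, gripper open.
Joint ranges: [-176.03, 176.03], [-82.01, 121.73], [-58.28, 71.71], [-173.87, 95.51], [-174.79, -0.11], [-173.66, 173.66]. Speed limits (degrees/s): [136.94, 136.94, 172.46, 180, 180, 180].

## Interface

Orientations are given as [roll, pitch, yaw] about the fixed x, y, z axes, in that order (R = Rz(yaw) Ry(pitch) Rx(roll)).
In Python, from plant import ctrl gives the robot as it stands.
- The arm moves only by the tool carry_out, never from a script. Its argument "increments" is a list of rows, each a list of 7 numbers: the turn, a rotation vector about the world's x, y, z in degrees, then the shift along the world's x, y, z in mm, then the closure, from 0 (fully open) to 1 (shut). In form: [[ax, ay, az, dx, dy, dz, grip], ...]. A call has 1 to 20 rows; each row is the pose to reach, as a shift and turn from the pose commanded when the call began; what a row does not reach only later rows make up. A row lasts 1/8 s, in which the tool goes at most 62.5 mm and 10.7 degrees, less where a joint would pass 70% of its speed; a pose out of reach is approached as far as the arm can. A call with a gripper value outside its range is refused whole. The fingers move at their own pace and stop on an object; the grip force is fixed at half the most. Time passes only in rows, so rows that repeat a pose let the fingers close. It gives the time, the measured TCP pose, the force and the opening at its end, in the units of the state.
- ctrl.get_obs(): the state, without advancing time (a new reading comes with each control period).
- ctrl.snapshot(name): name is "scene" or "top" or "wrist"; returns a dict with "pixels" (384x512x3 uint8, blue, green, red), "intrinsics" (3x3 intrinsics, pixels), "rvec" (rotation vector, rad) and "tvec" (3), from world to camera coordinates, as OpenCV has them; the wrist camera has in their place "hand_eye" (4x4, takes a point from camera to tool coordinates, whose origin is the TCP and whose axes are the tool frame's). Camera axes: x right, y down, z forward; pixel columns grow to the right and rows downward; lengths in m; the calibration is good to about 2 mm. A picture is of the moment at which its call begins: read the wrist's pose just before it. There is no depth.
- ctrl.close_job(): hands the job in, once; it reports no verdict.
Trained networks look in a picture, given as the dict that the camera call returned (one of the last four; its "shot" number tells which), for a name from the list of things; names that differ only in an ending like _2 or _b are one class to them, and where a whole thing is asked for, a point or a joint stands for the part that bears it (a point fixed in the world has none). Each returns a list of dicts, best first, with "confidence" (0 to 1); they miss things now and then, are a little off and sometimes report something else, mostly with a low value. They report only what shows in the picture. A call takes as long as a camera call. They do not tell look-alikes from the thing itself.
- ctrl.search_frame(picture, label): "centre" ([x, y, z] in m, in world coordinates, good to about 4 mm: the middle of the surface that is visible of it).
- ctrl.outline_of(picture, label): "pixels" (384x512 bool, what is visible of it).
The state is a dict: "clock": time; "joint_pos": joint angles; "qvel": joint speeds; "tau": joint torques, N m; "tool_pos": TCP position; "orientation": TCP orientation; "force": force on the tool from outside, world axes, zero at the start; "moment": the same for the moment, N m; "opening": finger opening in m.
Only numpy, scipy, OpenCV 4.12 (cv2) and the standard library are available. Lean on these libraries where they do the work, as an engineer would, in place of code of your own. Each camera call takes 0.05 s, during which the arm holds its last target. There are 200 camera calls.

## Task

Put away the four straight tools that lie in the row to the left of the flat steel tray, each in the rest of its own colour: the screwdriver with the red handle in the red rest, the yellow nut driver in the yellow one, the wooden-handled file in the plain wooden one and the blue-capped marker in the blue one. Lay each along its rest, down on both saddles, with the middle of its handle (for the marker, its own middle) midway between the saddles. Leave the red side cutters in that row and the yellow pliers behind it where they lie.

Things in the scene. Friction and masses are not known exactly. Their poses are not given: they have to be found in the camera images.
- screwdriver_grip (a point): Screwdriver with a red handle and bright thin shank, 159 mm long, lying flat in the row left of the tray. The point is the middle of the part to grip (the handle), half-way up (12.5 mm above the surface it lies on), 40 mm from the tool's middle towards the handle end. The point's y axis runs along the tool, towards the handle end; z is up. The handle is 78 mm long, up to 24 mm wide and 25 mm high there.
- nut_driver_grip (a point): Nut driver with a yellow-orange handle and bright thin shank, 169 mm long, lying flat in the row left of the tray. The point is the middle of the part to grip (the handle), half-way up (14 mm above the surface it lies on), 45 mm from the tool's middle towards the handle end. The point's y axis runs along the tool, towards the handle end; z is up. The handle is 78 mm long, up to 27 mm wide and 28 mm high there.
- file_grip (a point): Small flat file with a pale wooden handle, 209 mm long, lying flat in the row left of the tray. The point is the middle of the part to grip (the handle), half-way up (10 mm above the surface it lies on), 60 mm from the tool's middle towards the handle end. The point's y axis runs along the tool, towards the handle end; z is up. The handle is 88 mm long, up to 20 mm wide and 20 mm high there.
- pen_grip (a point): Slim marker pen, white barrel with a blue cap, 125 mm long, lying flat in the row left of the tray. The point is the middle of the part to grip, half-way up (6.5 mm above the surface it lies on), at the pen's middle. The point's y axis runs along the tool, towards one end; z is up. 13 mm wide and high all along.
- rest_red_seat (a point): Red tool rest, fixed: base 100 x 56 x 8 mm, two saddles 8 mm thick, 32 mm either side of its middle (56 mm clear between), floor 20 mm wide, 16 mm above the bench, cheeks sloping out at 45 deg to a 48 mm mouth at 30 mm. Point: midway between the saddles at floor height; y along the rest (tool lies along y, either way), z up. Carry tools to it in front of the soldering stand (0.5 m high, mid-bench, x above 0.54).
- rest_yellow_seat (a point): Yellow tool rest, fixed: base 100 x 56 x 8 mm, two saddles 8 mm thick, 32 mm either side of its middle (56 mm clear between), floor 20 mm wide, 16 mm above the bench, cheeks sloping out at 45 deg to a 48 mm mouth at 30 mm. Point: midway between the saddles at floor height; y along the rest (tool lies along y, either way), z up. Carry tools to it in front of the soldering stand (0.5 m high, mid-bench, x above 0.54).
- rest_wood_seat (a point): Plain pale wooden tool rest, fixed: base 100 x 56 x 8 mm, two saddles 8 mm thick, 32 mm either side of its middle (56 mm clear between), floor 20 mm wide, 16 mm above the bench, cheeks sloping out at 45 deg to a 48 mm mouth at 30 mm. Point: midway between the saddles at floor height; y along the rest (tool lies along y, either way), z up. Carry tools to it in front of the soldering stand (0.5 m high, mid-bench, x above 0.54).
- rest_blue_seat (a point): Blue tool rest, fixed: base 100 x 56 x 8 mm, two saddles 8 mm thick, 32 mm either side of its middle (56 mm clear between), floor 20 mm wide, 16 mm above the bench, cheeks sloping out at 45 deg to a 48 mm mouth at 30 mm. Point: midway between the saddles at floor height; y along the rest (tool lies along y, either way), z up. Carry tools to it in front of the soldering stand (0.5 m high, mid-bench, x above 0.54).
- side_cutter_mid (a point): Side cutters with two red grips, 115 x 43 mm, 12 mm high, lying loose in the same row; stays where it is. The point is its middle, 6 mm above the bench; y along it towards the grips.
- pliers_mid (a point): Long-nose pliers with yellow and black grips, 188 x 56 mm, 16 mm high, lying loose behind the tools; stays where it is. The point is its middle, 8 mm above the bench; y along it towards the grips.
Mind the look-alikes: they are no part of the job. Leave any black look-alike of the part that bears pen_grip alone.

How it is judged (in metres and radians):
At the end, for the whole second after the job is handed in: Each tool lies still on both saddles of the rest of its colour: grip point within 15 mm along and 12 mm across of the rest's middle and 6 mm of its lying height, aligned within 0.3 rad either way round; side cutters and pliers within 30 mm of their start (x of screwdriver_grip in the frame of rest_red_seat between -0.012 and 0.012 m and y of screwdriver_grip in the frame of rest_red_seat between -0.015 and 0.015 m and z of screwdriver_grip in the frame of rest_red_seat between 0.0065 and 0.0185 m and angle between the y axis of screwdriver_grip and the y axis of rest_red_seat, either way round below 0.3 rad and linear speed of each of screwdriver, nut_driver, file, pen below 0.02 m/s and x of nut_driver_grip in the frame of rest_yellow_seat between -0.012 and 0.012 m and y of nut_driver_grip in the frame of rest_yellow_seat between -0.015 and 0.015 m and z of nut_driver_grip in the frame of rest_yellow_seat between 0.008 and 0.02 m and angle between the y axis of nut_driver_grip and the y axis of rest_yellow_seat, either way round below 0.3 rad and x of file_grip in the frame of rest_wood_seat between -0.012 and 0.012 m and y of file_grip in the frame of rest_wood_seat between -0.015 and 0.015 m and z of file_grip in the frame of rest_wood_seat between 0.004 and 0.016 m and angle between the y axis of file_grip and the y axis of rest_wood_seat, either way round below 0.3 rad and x of pen_grip in the frame of rest_blue_seat between -0.012 and 0.012 m and y of pen_grip in the frame of rest_blue_seat between -0.015 and 0.015 m and z of pen_grip in the frame of rest_blue_seat between 0.0005 and 0.0125 m and angle between the y axis of pen_grip and the y axis of rest_blue_seat, either way round below 0.3 rad and distance of each of side_cutter_mid, pliers_mid from where it was at the start of the episode below 0.03 m); the robot touches nothing.
It fails at once if the side cutters were moved more than 30 mm (distance of side_cutter_mid from where it was at the start of the episode above 0.03 m).
It fails at once if the pliers were moved more than 30 mm (distance of pliers_mid from where it was at the start of the episode above 0.03 m).
It also fails if it takes over 122 s, if anything falls off the work surface, if the arm or the gripper's body presses on something with over 40 N, if the wrist force passes 120 N, or if a joint passes its speed limit or range.

## Working session

There is one attempt and no reset: what is moved stays moved. The work goes in short steps, Python scripts to look and compute and a tool call to move; the robot and the scene stay as the last step left them, time stands still between calls to the robot, and variables do not carry over. Pictures are saved under pics/ and viewed, about 12 in all and at most 16, crops included, and the job is handed in when it is done.

Besides the shell and the picture viewer there is one more tool, called after "Request:" by a JSON object that holds its "op" and its "data". carry_out: Moves the arm, as the interface text tells. Its arguments: {"type":"object","properties":{"increments":{"type":"array"}},"required":["increments"]}

```bash
mkdir -p pics; ls; python3 - <<'E'
from plant import ctrl
import cv2
for n in("scene","top"):
    p=ctrl.snapshot(n); cv2.imwrite(f"pics/{n}0.png",cv2.resize(p["pixels"],(800,600)))
    print(n,p["tvec"],p["rvec"])
print(ctrl.get_obs())
E
```

```text
pics
scene [-0.42522947  0.28068632  1.7238702 ] [ 2.3133825 -0.6471566  0.252654 ]
top [0.08054723 0.56832193 1.31867219] [ 2.15217179 -2.13441191  0.11408324]
{'clock': 0.1, 'joint_pos': array([ 8.80122932e+01,  2.05862039e+01,  6.41260191e-01, -1.97464997e-02,
       -7.01361927e+01, -1.65083743e+01]), 'qvel': array([ 0.03173997, -0.18054716,  0.07617284,  0.11005455, -0.05954308,
       -0.07143918]), 'tau': array([-1.81262749e-03, -5.84164453e+01,  2.93752706e+01,  7.01553762e+00,
        1.02072197e-02, -4.91298556e-05]), 'tool_pos': array([0.21398457, 0.63969016, 0.19693981]), 'orientation': array([-1.79994741e+02, -8.30674002e-02, -1.08502808e+02]), 'force': array([ 0.01623872,  0.3637419 , -0.07921713]), 'moment': array([-0.00832327, -0.02842259,  0.00531881]), 'opening': 0.08768957314229779}
```

View pics/scene0.png

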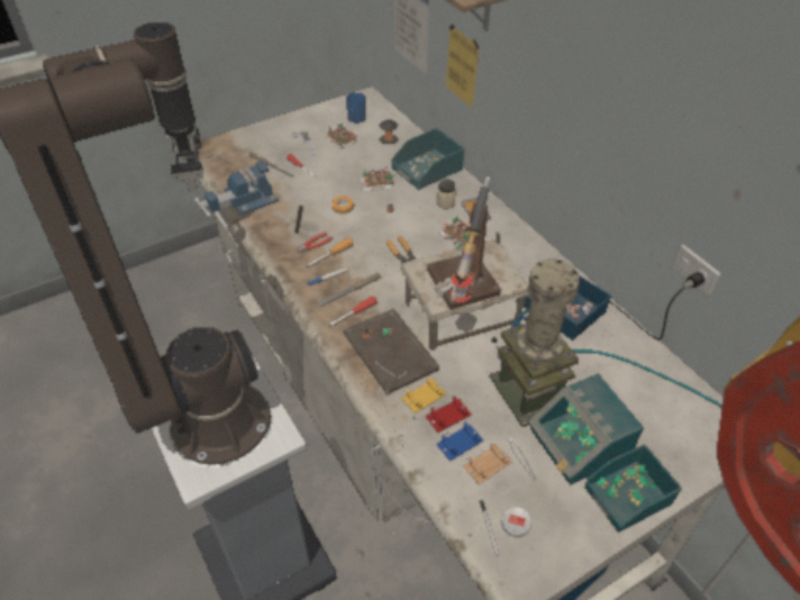

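View pics/top0.png

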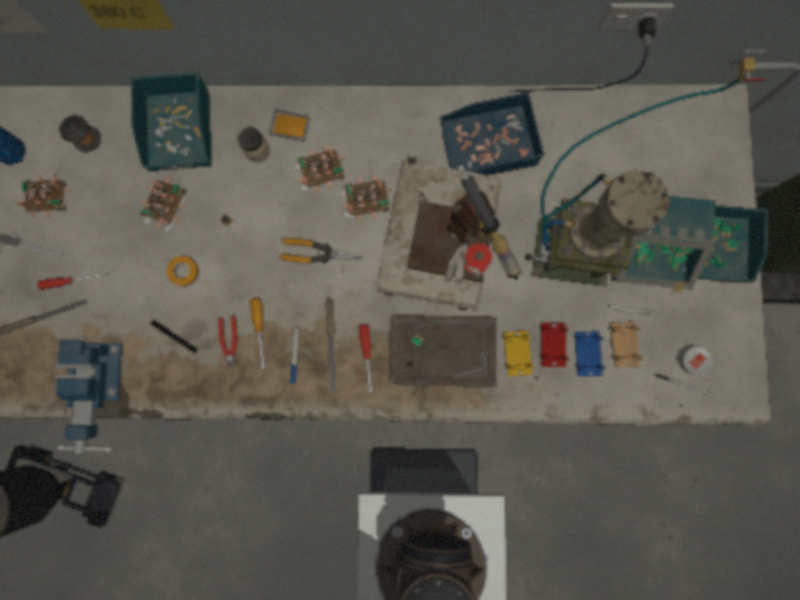

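The top view (800x600) shows the row: side cutters (228,338), nut driver (258,330), pen with blue cap at the bottom (294,355), file (331,340) and screwdriver (366,355). The rests are yellow (518,353), red (553,345), blue (588,353) and wood (624,344). Possible mix-ups:
- Black marker (174,335)
- Red screwdriver at the far left (55,282)
- Grey bar (40,315)
- Dark-tipped pen at the right (680,382)

I choose the things in the row just left of the tray.

```bash
cat > h.py <<'E'
import numpy as np, cv2
from plant import ctrl
from scipy.spatial.transform import Rotation as R
def cam(p,o=None):
    """camera-to-world rotation and centre"""
    if "rvec" in p:
        M=cv2.Rodrigues(np.array(p["rvec"],float))[0]; return M.T,-M.T@np.ravel(p["tvec"])
    T=np.eye(4); T[:3,:3]=R.from_euler("xyz",o["orientation"],degrees=True).as_matrix(); T[:3,3]=o["tool_pos"]
    T=T@np.array(p["hand_eye"]); return T[:3,:3],T[:3,3]
def ray(p,uv,z,o=None):
    M,c=cam(p,o); uv=np.atleast_2d(np.array(uv,float))
    d=np.c_[uv,np.ones(len(uv))]@np.linalg.inv(p["intrinsics"]).T@M.T
    return (c+d*((z-c[2])/d[:,2])[:,None])[:,:2]
def axis(p,mask,z,o=None):
    """centre of extent, yaw of long axis (deg), length, width, on plane z"""
    v,u=np.nonzero(mask); q=ray(p,np.c_[u,v],z,o); m=q.mean(0)
    a=np.linalg.svd(q-m,full_matrices=False)[2][0]; a*=np.sign(a[0]) ; b=np.array([-a[1],a[0]])
    s,t=(q-m)@a,(q-m)@b
    return m+a*(s.max()+s.min())/2+b*(t.max()+t.min())/2,np.degrees(np.arctan2(a[1],a[0])),np.ptp(s),np.ptp(t)
Z=dict(screwdriver_grip=.0125,nut_driver_grip=.014,file_grip=.01,pen_grip=.0065,side_cutter_mid=.006,pliers_mid=.008,
 rest_red_seat=.016,rest_yellow_seat=.016,rest_wood_seat=.016,rest_blue_seat=.016)
E
cat > m.py <<'E'
from h import *
p=ctrl.snapshot("top"); np.set_printoptions(precision=4,suppress=True)
im=p["pixels"].copy()
for n,z in Z.items():
    print(n,[(np.round(r["centre"],3).tolist(),round(r["confidence"],2)) for r in ctrl.search_frame(p,n)[:3]])
    for r in ctrl.outline_of(p,n)[:2]:
        m=r["pixels"]
        if m.sum()>20:
            c,y,l,w=axis(p,m,z); print("   ",round(r["confidence"],2),c,"yaw",round(y,1),"len",round(l,3),round(w,3))
            cs,_=cv2.findContours(m.astype(np.uint8),0,1); cv2.drawContours(im,cs,-1,(255,0,255),1)
crop=im[180:270,90:420]; cv2.imwrite("pics/top1.png",cv2.resize(crop,None,fx=2.4,fy=2.4,interpolation=2))
E
python3 m.py
```

```text
screwdriver_grip [([0.476, 0.146, 0.019], 0.72)]
    0.44 [0.447  0.1423] yaw 6.7 len 0.14 0.023
nut_driver_grip [([0.535, 0.388, 0.021], 0.73), ([0.676, 0.271, 0.013], 0.68), ([0.48, -0.274, 0.008], 0.47)]
    0.52 [0.4973 0.3847] yaw 8.9 len 0.157 0.027
file_grip [([0.487, 0.225, 0.014], 0.6)]
    0.62 [ 0.4579 -0.3508] yaw 2.4 len 0.098 0.06
    0.48 [0.4727 0.223 ] yaw 3.1 len 0.193 0.018
pen_grip [([0.45, 0.303, 0.012], 0.58), ([0.49, 0.581, 0.012], 0.51)]
    0.7 [0.4488 0.3053] yaw -1.7 len 0.112 0.011
    0.64 [0.5053 0.6083] yaw 59.6 len 0.054 0.013
side_cutter_mid [([0.481, 0.453, 0.012], 0.73), ([0.532, 0.387, 0.019], 0.72)]
    0.7 [0.4771 0.4564] yaw 2.3 len 0.102 0.036
pliers_mid [([0.677, 0.272, 0.013], 0.55)]
    0.57 [0.6827 0.2522] yaw 83.4 len 0.181 0.056
rest_red_seat [([0.48, -0.273, 0.008], 0.91)]
    0.97 [ 0.4775 -0.2705] yaw -0.9 len 0.098 0.062
rest_yellow_seat [([0.454, -0.191, 0.006], 0.68)]
    0.61 [ 0.4576 -0.1937] yaw 3.9 len 0.099 0.059
rest_wood_seat [([0.481, -0.433, 0.006], 0.68)]
    0.97 [ 0.4794 -0.4306] yaw 5.5 len 0.099 0.06
rest_blue_seat [([0.458, -0.347, 0.006], 0.87)]
    0.81 [ 0.4558 -0.3469] yaw 5.5 len 0.102 0.062
```

Request:
{"op": "carry_out", "data": {"increments": [[0,0,0,0,0,50,0.5],[0,0,20,286,-370,100,0.5],[0,0,20,286,-370,100,0.5],[0,0,20,286,-370,100,0.5],[0,0,20,286,-370,100,0.5],[0,0,20,286,-370,100,0.5],[0,0,20,286,-370,100,0.5],[0,0,20,286,-370,100,0.5],[0,0,20,286,-370,100,0.5],[0,0,20,286,-370,100,0.5],[0,0,20,286,-370,100,0.5],[0,0,20,286,-370,100,0.5]]}}

```text
clock: 2.65
tool_pos: [0.4996, 0.2708, 0.2977]
orientation: [180.0, -0.0, -88.4]
force: [-0.2, -1.0, 0.8]
opening: 0.044
```

```bash
cat > w.py <<'E'
from h import *
import sys
np.set_printoptions(precision=4,suppress=True)
o=ctrl.get_obs(); p=ctrl.snapshot("wrist"); im=p["pixels"].copy()
print(o["clock"],o["tool_pos"],o["orientation"],o["joint_pos"],o["opening"])
off=float(sys.argv[3]) if len(sys.argv)>3 else 0
for n in sys.argv[2].split(","):
    print(n,[(np.round(r["centre"],3).tolist(),round(r["confidence"],2)) for r in ctrl.search_frame(p,n)[:2]])
    for r in ctrl.outline_of(p,n)[:2]:
        m=r["pixels"]
        if m.sum()>50:
            c,y,l,w=axis(p,m,Z[n]+off,o); print("   ",round(r["confidence"],2),c,"yaw",round(y,1),"len",round(l,3),round(w,3))
            cs,_=cv2.findContours(m.astype(np.uint8),0,1); cv2.drawContours(im,cs,-1,(255,0,255),1)
cv2.imwrite(f"pics/{sys.argv[1]}.png",cv2.resize(im,(800,600)))
E
python3 w.py w1 nut_driver_grip,pen_grip,file_grip,screwdriver_grip,side_cutter_mid
```

```text
2.65 [0.4996 0.2708 0.2977] [179.9906  -0.0024 -88.4332] [ 48.1751   7.6739  -3.5836  -0.0053 -78.7507  43.3927] 0.04398286869472547
nut_driver_grip [([0.538, 0.389, 0.02], 0.9)]
    0.95 [0.4951 0.3845] yaw 8.9 len 0.165 0.029
pen_grip [([0.452, 0.305, 0.011], 0.79), ([0.49, 0.581, 0.017], 0.69)]
    0.92 [0.4883 0.5815] yaw 57.9 len 0.127 0.015
    0.77 [0.4472 0.3051] yaw -2.3 len 0.127 0.013
file_grip [([0.501, 0.223, 0.012], 0.81)]
    0.89 [0.4728 0.2222] yaw 3.0 len 0.21 0.019
screwdriver_grip [([0.479, 0.146, 0.022], 0.72)]
    0.91 [0.4467 0.1419] yaw 6.1 len 0.149 0.028
side_cutter_mid [([0.491, 0.449, 0.012], 0.72)]
    0.75 [0.4801 0.4565] yaw 7.5 len 0.115 0.045
```

View pics/w1.png

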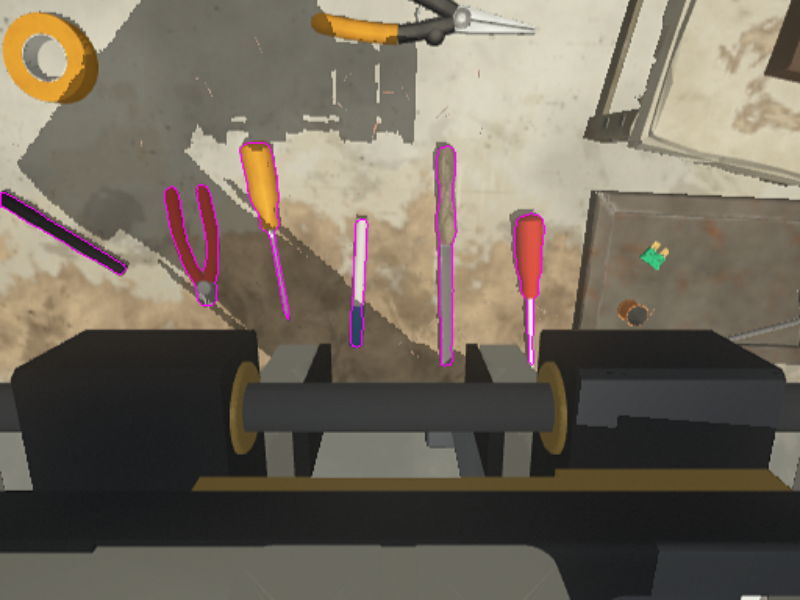

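The wrist view (800x600) shows the nut driver (262,190), pen (357,280), file (445,250) and screwdriver (530,265). The outlines fit well and all the handle ends point to +x. The black marker (65,235) is the look-alike, so I leave it. Picking the nut driver first.

Request:
{"op": "carry_out", "data": {"increments": [[0,0,7.3,38,120,-150,0.5],[0,0,7.3,38,120,-208,0.5],[0,0,7.3,38,120,-208,0.5],[0,0,7.3,38,120,-208,0.5],[0,0,7.3,38,120,-208,0.5],[0,0,7.3,38,120,-240,0.5],[0,0,7.3,38,120,-270,0.5],[0,0,7.3,38,120,-285,0.5],[0,0,7.3,38,120,-293.5,0.5],[0,0,7.3,38,120,-293.5,0.5],[0,0,7.3,38,120,-293.5,1],[0,0,7.3,38,120,-293.5,1],[0,0,7.3,38,120,-293.5,1],[0,0,7.3,38,120,-293.5,1],[0,0,7.3,38,120,-293.5,1],[0,0,7.3,38,120,-270,1],[0,0,7.3,38,120,-220,1],[0,0,7.3,38,120,-170,1],[0,0,7.3,38,120,-130,1],[0,0,7.3,38,120,-130,1]]}}

```text
clock: 5.7
tool_pos: [0.5398, 0.3916, 0.1723]
orientation: [-179.7, 0.2, -81.2]
force: [-0.1, 0.4, -0.8]
opening: 0.0004
```

The fingers shut on nothing, so I look again.

```bash
python3 w.py w2 nut_driver_grip,side_cutter_mid
```

```text
5.7 [0.5398 0.3916 0.1723] [-179.6656    0.249   -81.1728] [ 52.7104  20.4237  -2.917    0.0572 -66.2457  46.0931] 0.00042045876246255627
nut_driver_grip [([0.542, 0.394, 0.021], 0.57)]
    0.71 [0.5278 0.3899] yaw 8.3 len 0.098 0.026
side_cutter_mid [([0.51, 0.463, 0.012], 0.96)]
    0.95 [0.5056 0.4593] yaw -4.5 len 0.065 0.049
    0.31 [0.5341 0.2234] yaw 4.9 len 0.087 0.022
```

View pics/w2.png

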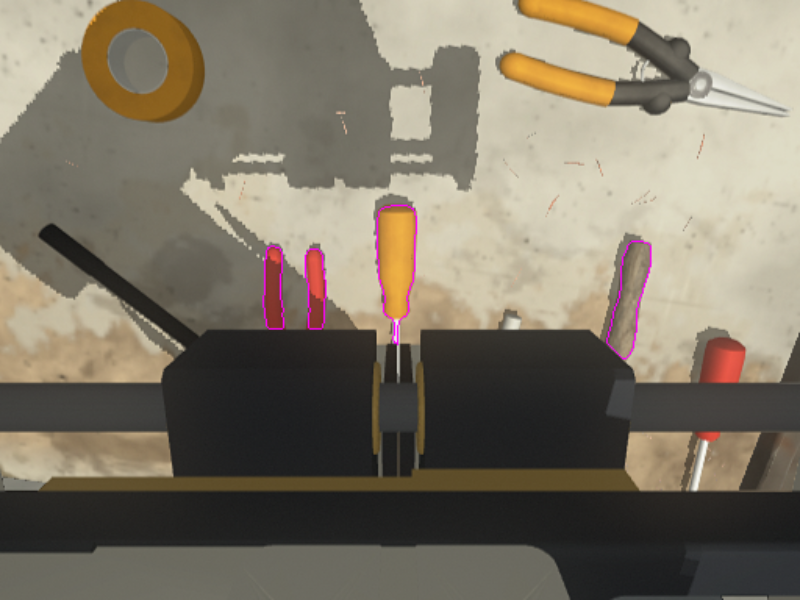

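The nut driver at (395,260) has not moved, so the grip slipped or had not finished closing. I try again and check the closure before lifting.

Request:
{"op": "carry_out", "data": {"increments": [[0,0,0,0,0,-60,0.5],[0,0,0,0,0,-90,0.5],[0,0,0,0,0,-90,0.5],[0,0,0,0,0,-90,0.5],[0,0,0,0,0,-120,0.5],[0,0,0,0,0,-145,0.5],[0,0,0,0,0,-158,0.5],[0,0,0,0,0,-165,0.5],[0,0,0,0,0,-165,0.5]]}}

```text
clock: 7.08
tool_pos: [0.5384, 0.3904, 0.0033]
orientation: [-180.0, 0.0, -81.2]
force: [-0.1, 1.0, 0.2]
opening: 0.0439
```

Request:
{"op": "carry_out", "data": {"increments": [[0,0,0,0,0,0,0.8],[0,0,0,0,0,0,1],[0,0,0,0,0,0,1],[0,0,0,0,0,0,1],[0,0,0,0,0,0,1],[0,0,0,0,0,0,1]]}}

```text
clock: 7.82
tool_pos: [0.5381, 0.3901, 0.0027]
orientation: [180.0, -0.0, -81.2]
force: [-0.6, 0.3, 0.7]
opening: 0.0004
```

```bash
python3 - <<'E'
from h import *
o=ctrl.get_obs(); p=ctrl.snapshot("wrist"); s=ctrl.snapshot("scene"); t=ctrl.snapshot("top")
M,c=cam(p,o)
def proj(p,X,o=None):
    M,c=cam(p,o); q=p["intrinsics"]@(M.T@(np.array(X)-c)); return q[:2]/q[2]
print(c,proj(p,o["tool_pos"],o),proj(s,o["tool_pos"]),proj(t,o["tool_pos"]))
a=p["pixels"]; u,v=map(int,proj(s,o["tool_pos"])); b=cv2.resize(s["pixels"][v-50:v+50,u-66:u+66],(400,300))
u,v=map(int,proj(t,o["tool_pos"])); d=cv2.resize(t["pixels"][v-50:v+50,u-66:u+66],(400,300))
cv2.imwrite("pics/c3.png",np.vstack([np.hstack([b,d]),np.hstack([cv2.resize(a,(400,300)),np.zeros((300,400,3),np.uint8)])]))
E
```

```text
[0.60454014 0.39873748 0.19110402] [251.49197436 214.93046876] [218.30757546 159.10381022] [165.5316023  201.52677832]
```

View pics/c3.png

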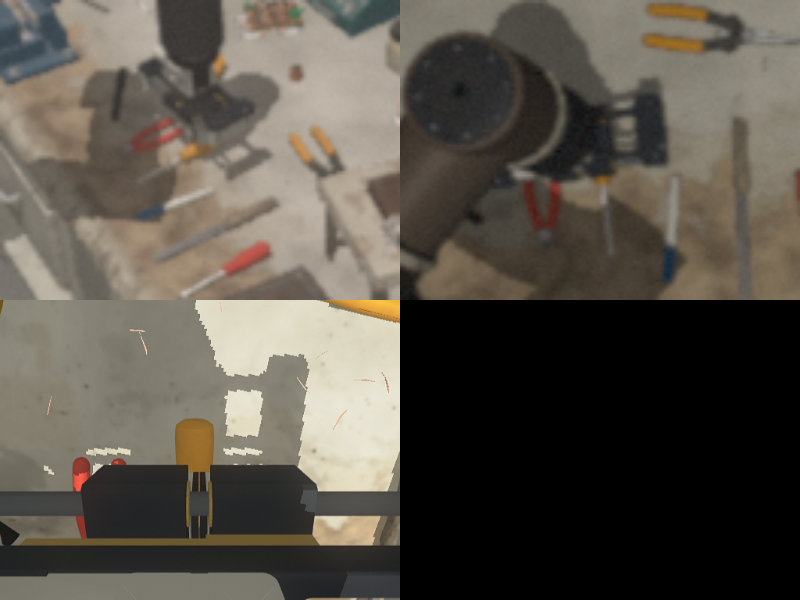

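```bash
python3 w.py w4 nut_driver_grip; python3 - <<'E'
import cv2; im=cv2.imread("pics/w4.png"); cv2.imwrite("pics/w4c.png",cv2.resize(im[200:500,250:550],(600,600)))
E
```

```text
7.975 [0.5381 0.3901 0.0027] [179.9983  -0.0023 -81.1958] [ 52.7127  29.3568 -13.2061   0.0007 -47.44    46.091 ] 0.0007155134954173047
nut_driver_grip [([0.561, 0.396, 0.022], 0.62)]
    0.78 [0.5376 0.3899] yaw 13.2 len 0.082 0.029
    0.26 [0.6633 0.3048] yaw -89.1 len 0.052 0.012
```

View pics/w4c.png

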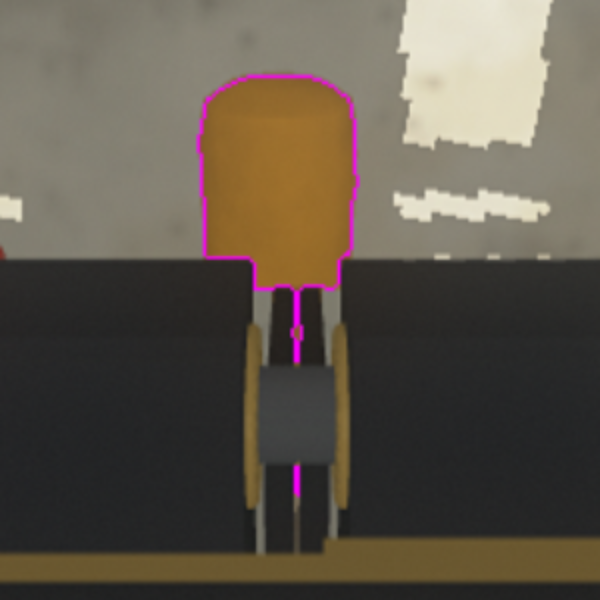

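```bash
python3 - <<'E'
from h import *
s=ctrl.snapshot("scene")["pixels"]; t=ctrl.snapshot("top")["pixels"]
b=cv2.resize(s[125:185,185:249],(400,375),interpolation=2); d=cv2.resize(t[165:225,132:196],(400,375),interpolation=2)
cv2.imwrite("pics/c5.png",cv2.convertScaleAbs(np.hstack([b,d]),alpha=1.8))
E
```

```text
(no output)
```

View pics/c5.png

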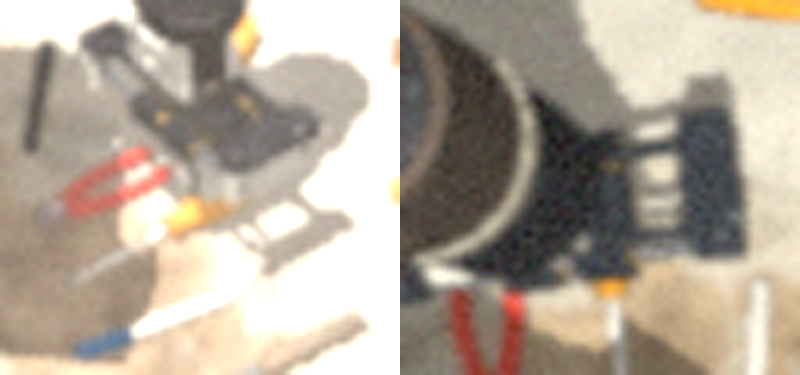

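Request:
{"op": "carry_out", "data": {"increments": [[0,0,0,0,0,0,0.5],[0,0,0,0,0,0,0.5],[0,0,0,0,0,0,0.5],[0,0,0,0,0,0,0.5],[0,0,0,0,0,-2,0.5],[0,0,0,0,0,-4,0.5]]}}

```text
clock: 8.98
tool_pos: [0.5381, 0.3901, -0.0014]
orientation: [180.0, -0.0, -81.2]
force: [0.5, 1.0, -1.0]
opening: 0.0432
```

```bash
python3 w.py w6 nut_driver_grip; python3 - <<'E'
import cv2; im=cv2.imread("pics/w6.png"); cv2.imwrite("pics/w6c.png",im[200:600,200:600])
E
```

```text
8.975 [ 0.5381  0.3901 -0.0014] [179.994   -0.0017 -81.1983] [ 52.7126  29.6308 -13.3941  -0.004  -46.9806  46.0918] 0.04319908662216763
nut_driver_grip [([0.556, 0.396, 0.023], 0.73)]
    0.7 [0.5321 0.3909] yaw 8.5 len 0.092 0.027
```

View pics/w6c.png

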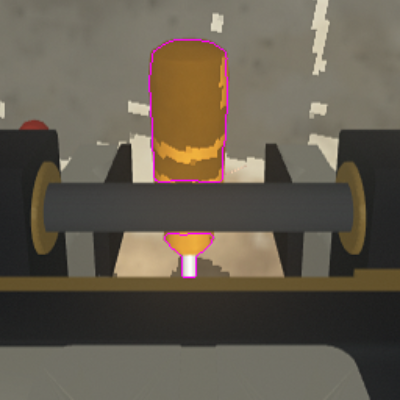

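Nominal z is below 0 with no contact, and the finger tips look about 30 mm above the bench by scale. The real fingers seem to end short of the reported TCP, so I probe down gently and watch the force.

Request:
{"op": "carry_out", "data": {"increments": [[0,0,0,0,0,-2,0.5],[0,0,0,0,0,-4,0.5],[0,0,0,0,0,-6,0.5],[0,0,0,0,0,-6,0.5]]}}

```text
clock: 9.62
tool_pos: [0.538, 0.39, -0.0075]
orientation: [180.0, -0.0, -81.2]
force: [0.4, -0.1, 0.5]
opening: 0.0437
```

Request:
{"op": "carry_out", "data": {"increments": [[0,0,0,0,0,-2,0.5],[0,0,0,0,0,-4,0.5],[0,0,0,0,0,-6,0.5],[0,0,0,0,0,-6,0.5]]}}

```text
clock: 10.12
tool_pos: [0.538, 0.39, -0.0135]
orientation: [180.0, -0.0, -81.2]
force: [0.8, 1.6, 0.0]
opening: 0.0435
```

Request:
{"op": "carry_out", "data": {"increments": [[0,0,0,0,0,-2,0.5],[0,0,0,0,0,-4,0.5],[0,0,0,0,0,-4,0.5],[0,0,0,0,0,-4,1],[0,0,0,0,0,-4,1],[0,0,0,0,0,-4,1]]}}

```text
clock: 10.88
tool_pos: [0.5383, 0.3904, -0.017]
orientation: [-180.0, 0.0, -81.2]
force: [-0.3, 0.3, 0.8]
opening: 0.0247
```

Contact now, gripped on the upper part of the handle (24.7 mm). The tips are about 35 mm short of the nominal TCP. I reopen, go lower, and probe for the bench.

Request:
{"op": "carry_out", "data": {"increments": [[0,0,0,0,0,0,0.5],[0,0,0,0,0,0,0.5],[0,0,0,0,0,0,0.5],[0,0,0,0,0,-3,0.5],[0,0,0,0,0,-6,0.5],[0,0,0,0,0,-9,0.5],[0,0,0,0,0,-9,0.5]]}}

```text
clock: 11.75
tool_pos: [0.5379, 0.3899, -0.0267]
orientation: [180.0, -0.0, -81.2]
force: [-0.9, 0.5, -0.5]
opening: 0.0438
```

Request:
{"op": "carry_out", "data": {"increments": [[0,0,0,0,0,-1,0.5],[0,0,0,0,0,-2,0.5],[0,0,0,0,0,-2,0.5]]}}

```text
clock: 12.12
tool_pos: [0.5381, 0.3901, -0.0283]
orientation: [180.0, -0.0, -81.2]
force: [0.1, -0.3, 0.3]
opening: 0.0436
```

Request:
{"op": "carry_out", "data": {"increments": [[0,0,0,0,0,-1,0.5],[0,0,0,0,0,-2,0.5],[0,0,0,0,0,-2,0.5]]}}

```text
clock: 12.5
tool_pos: [0.5383, 0.3902, -0.0285]
orientation: [-180.0, 0.0, -81.2]
force: [-4.0, -2.1, 12.2]
opening: 0.0435
```

The bench contact is at nominal z of about -28.5 mm, so the usable finger tip is about 28.5 mm above the reported TCP. I raise slightly, close and lift.

Request:
{"op": "carry_out", "data": {"increments": [[0,0,0,0,0,4,0.5],[0,0,0,0,0,4,1],[0,0,0,0,0,4,1],[0,0,0,0,0,4,1],[0,0,0,0,0,4,1],[0,0,0,0,0,10,1],[0,0,0,0,0,30,1],[0,0,0,0,0,60,1],[0,0,0,0,0,60,1]]}}

```text
clock: 13.62
tool_pos: [0.5396, 0.3916, 0.0329]
orientation: [-179.8, 0.2, -81.2]
force: [-0.5, 0.6, -1.5]
opening: 0.0249
```

Held. I carry it in front of the stand and look at the rests from above.

Request:
{"op": "carry_out", "data": {"increments": [[0,0,0,-20,0,100,1],[0,0,0,-50,-60,150,1],[0,0,-2,-98,-120,200,1],[0,0,-5,-98,-190,200,1],[0,0,-5,-98,-250,200,1],[0,0,-5,-98,-310,200,1],[0,0,-5,-98,-370,200,1],[0,0,-5,-98,-430,200,1],[0,0,-5,-98,-490,200,1],[0,0,-5,-98,-550,200,1],[0,0,-5,-98,-610,200,1],[0,0,-5,-98,-670,200,1],[0,0,-5,-98,-670,200,1],[0,0,-5,-98,-670,200,1]]}}

```text
clock: 15.38
tool_pos: [0.4391, -0.2824, 0.2287]
orientation: [179.9, 0.0, -86.4]
force: [-0.2, 0.8, -0.8]
opening: 0.0251
```

```bash
python3 w.py w7 rest_yellow_seat,rest_red_seat,rest_blue_seat,rest_wood_seat
```

```text
15.375 [ 0.4391 -0.2824  0.2287] [179.8899   0.0255 -86.4492] [-11.1934   4.9836 -15.5479   0.0036 -69.5814 104.743 ] 0.025135959643063643
rest_yellow_seat [([0.457, -0.195, 0.011], 0.57)]
    0.63 [ 0.4582 -0.1942] yaw 4.8 len 0.099 0.062
rest_red_seat [([0.481, -0.268, 0.003], 0.8)]
    0.73 [ 0.4778 -0.2737] yaw -2.3 len 0.099 0.059
rest_blue_seat [([0.466, -0.348, 0.006], 0.6)]
    0.96 [ 0.459  -0.3513] yaw 2.9 len 0.098 0.06
rest_wood_seat [([0.481, -0.425, 0.008], 0.58)]
    0.56 [ 0.4798 -0.4326] yaw 4.7 len 0.097 0.065
```

View pics/w7.png

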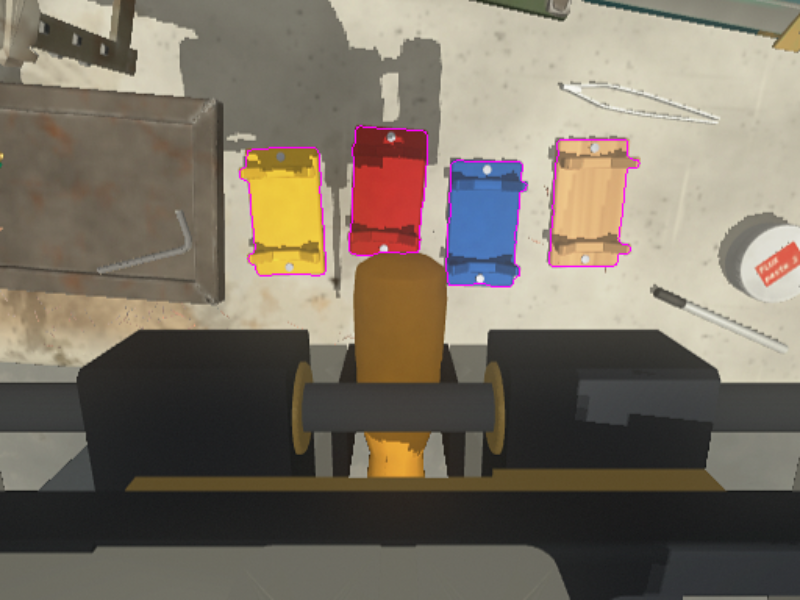

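The wrist view shows yellow (285,211), red (388,190), blue (485,223) and wood (592,203), all matching the outlines. The nut driver is held with its handle end at (400,253). I use the base screws to fix the rest centres.

```bash
python3 - <<'E'
from h import *
p=ctrl.snapshot("wrist");o=ctrl.get_obs(); k=.64
S=dict(yellow=[(280,157),(289,267)],red=[(391,137),(384,248)],blue=[(487,170),(480,279)],wood=[(595,148),(585,259)])
for n,s in S.items():
    q=ray(p,np.array(s)*k,.009,o); d=q[0]-q[1]; print(n,q.mean(0).round(4),np.degrees(np.arctan2(d[1],d[0])).round(1),np.linalg.norm(d).round(4))
for dz in (.03,.04,.05): print(dz, ray(p,np.array([(400,262)])*k,o["tool_pos"][2]+dz,o))
E
```

```text
yellow [ 0.4583 -0.1908] 5.4 0.0862
red [ 0.4789 -0.2707] -0.1 0.0856
blue [ 0.4591 -0.3484] 2.6 0.0865
wood [ 0.4811 -0.4301] 4.1 0.0863
0.03 [[ 0.47568563 -0.27945795]]
0.04 [[ 0.47768373 -0.27926668]]
0.05 [[ 0.47968183 -0.2790754 ]]
```

Request:
{"op": "carry_out", "data": {"increments": [[0,0,1,18.7,87,-40,1],[0,0,1,18.7,87,-100,1],[0,0,1,18.7,87,-160,1],[0,0,1,18.7,87,-190,1],[0,0,1,18.7,87,-190,1],[0,0,1,18.7,87,-210,1],[0,0,1,18.7,87,-222,1],[0,0,1,18.7,87,-232,1],[0,0,1,18.7,87,-238,1],[0,0,1,18.7,87,-238,1]]}}

```text
clock: 17.12
tool_pos: [0.4588, -0.1929, -0.0083]
orientation: [180.0, -0.0, -85.2]
force: [-0.8, -0.5, -0.9]
opening: 0.0251
```

Request:
{"op": "carry_out", "data": {"increments": [[0,0,0,0,0,-1,1],[0,0,0,0,0,-1,0.55],[0,0,0,0,0,-1,0.55],[0,0,0,0,0,-1,0.55],[0,0,0,0,0,-1,0.55],[0,0,0,0,0,20,0.55],[0,0,0,0,0,60,0.55],[0,0,0,0,0,120,0.55],[0,0,0,-20,0,180,0.55],[0,0,0,-20,0,230,0.55],[0,0,0,-20,0,230,0.55]]}}

```text
clock: 18.5
tool_pos: [0.4411, -0.1934, 0.2263]
orientation: [-179.5, -0.1, -85.2]
force: [-0.1, 0.5, -1.5]
opening: 0.0392
```

```bash
python3 w.py w8 nut_driver_grip .016
```

```text
18.5 [ 0.4411 -0.1934  0.2263] [-179.5104   -0.1041  -85.1739] [ -0.1451   0.5407 -20.6324   0.0659 -68.3301  94.9475] 0.03915963897345085
nut_driver_grip [([0.458, -0.191, 0.036], 0.83)]
    0.97 [ 0.4173 -0.1973] yaw 3.0 len 0.162 0.028
```

View pics/w8.png

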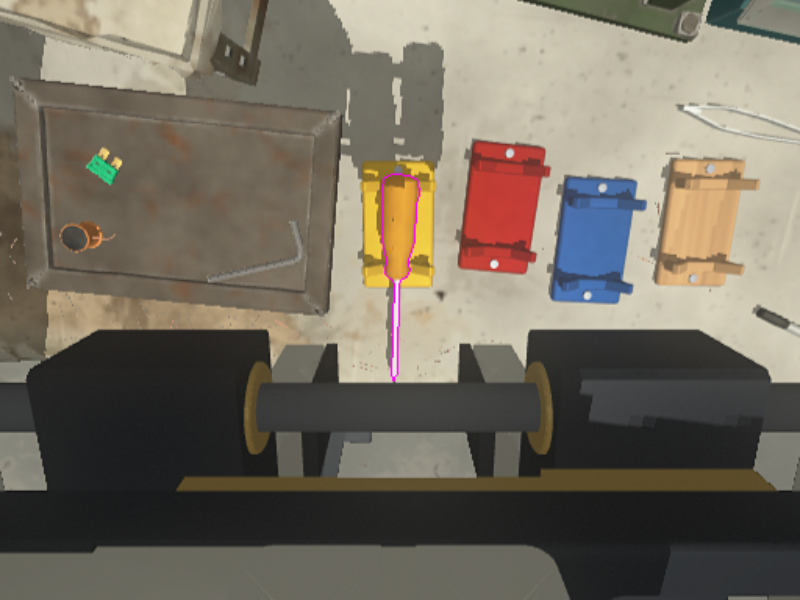

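The nut driver (398,230) lies centred in the yellow rest; its grip is at about (0.459,-0.193). Next is the screwdriver.

Request:
{"op": "carry_out", "data": {"increments": [[0,0,0,0,60,0,0.5],[0,0,0,0,120,0,0.5],[0,0,0,0,180,0,0.5],[0,0,0,0,240,0,0.5],[0,0,1.3,0,300,0,0.5],[0,0,1.3,20,338,-30,0.5],[0,0,1.3,44,338,-80,0.5],[0,0,1.3,44,338,-130,0.5],[0,0,1.3,44,338,-170,0.5],[0,0,1.3,44,338,-190,0.5],[0,0,1.3,44,338,-190,0.5],[0,0,1.3,44,338,-215,0.5],[0,0,1.3,44,338,-235,0.5],[0,0,1.3,44,338,-246,0.5],[0,0,1.3,44,338,-246,0.5],[0,0,1.3,44,338,-246,1],[0,0,1.3,44,338,-246,1],[0,0,1.3,44,338,-246,1],[0,0,1.3,44,338,-246,1],[0,0,1.3,44,338,-246,1]]}}

```text
clock: 21.15
tool_pos: [0.4833, 0.1455, -0.0236]
orientation: [-179.9, 0.0, -83.9]
force: [-0.3, 1.3, 5.9]
opening: 0.0225
```

Request:
{"op": "carry_out", "data": {"increments": [[0,0,0,0,0,15,1],[0,0,0,0,0,50,1],[0,0,0,-20,0,110,1],[0,0,0,-42,0,170,1],[0,0,-3,-42,-60,190,1],[0,0,-7,-42,-120,190,1],[0,0,-7,-42,-180,190,1],[0,0,-7,-42,-240,190,1],[0,0,-7,-42,-300,190,1],[0,0,-7,-42,-360,190,1],[0,0,-7,-30,-417,190,1],[0,0,-7,-4,-417,150,1],[0,0,-7,-4,-417,100,1],[0,0,-7,-4,-417,70,1],[0,0,-7,-4,-417,60,1],[0,0,-7,-4,-417,40,1],[0,0,-7,-4,-417,28,1],[0,0,-7,-4,-417,20,1],[0,0,-7,-4,-417,17,1],[0,0,-7,-4,-417,17,1]]}}

```text
clock: 23.65
tool_pos: [0.4791, -0.2719, -0.0069]
orientation: [-180.0, -0.0, -90.9]
force: [-0.2, -0.0, -1.1]
opening: 0.0223
```

Request:
{"op": "carry_out", "data": {"increments": [[0,0,0,0,0,-1,1],[0,0,0,0,0,-1,0.55],[0,0,0,0,0,-1,0.55],[0,0,0,0,0,-1,0.55],[0,0,0,0,0,-1,0.55],[0,0,0,0,0,20,0.55],[0,0,0,0,0,60,0.55],[0,0,0,0,0,120,0.55],[0,0,0,-39,0,180,0.55],[0,0,0,-39,0,230,0.55],[0,0,0,-39,0,230,0.55]]}}

```text
clock: 25.02
tool_pos: [0.442, -0.2729, 0.2282]
orientation: [-179.5, -0.2, -90.9]
force: [0.6, -0.1, -1.0]
opening: 0.0394
```

```bash
python3 w.py w9 screwdriver_grip,nut_driver_grip .016
```

```text
25.025 [ 0.442  -0.2729  0.2282] [-179.4618   -0.1627  -90.8814] [ -9.9639   4.276  -16.441    0.0813 -68.7259  99.0541] 0.03938375347560043
screwdriver_grip []
    0.61 [ 0.4368 -0.272 ] yaw -2.6 len 0.156 0.023
nut_driver_grip [([0.463, -0.19, 0.035], 0.64)]
    0.93 [ 0.434  -0.1965] yaw 3.9 len 0.129 0.029
```

Request:
{"op": "carry_out", "data": {"increments": [[0,0,0,0,60,0,0.5],[0,0,0,0,120,0,0.5],[0,0,0,0,180,0,0.5],[0,0,0,0,240,0,0.5],[0,0,0,0,300,0,0.5],[0,0,0,0,360,0,0.5],[0,0,3.9,0,420,0,0.5],[0,0,3.9,20,475,0,0.5],[0,0,3.9,70,497,-30,0.5],[0,0,3.9,94,497,-80,0.5],[0,0,3.9,94,497,-130,0.5],[0,0,3.9,94,497,-170,0.5],[0,0,3.9,94,497,-190,0.5],[0,0,3.9,94,497,-190,0.5],[0,0,3.9,94,497,-215,0.5],[0,0,3.9,94,497,-235,0.5],[0,0,3.9,94,497,-249,0.5],[0,0,3.9,94,497,-249,0.5]]}}

```text
clock: 27.52
tool_pos: [0.5335, 0.2248, -0.0267]
orientation: [179.9, -0.1, -87.0]
force: [0.9, -0.3, 0.5]
opening: 0.0439
```

Request:
{"op": "carry_out", "data": {"increments": [[0,0,0,0,0,0,1],[0,0,0,0,0,0,1],[0,0,0,0,0,0,1],[0,0,0,0,0,0,1],[0,0,0,0,0,0,1],[0,0,0,0,0,10,1],[0,0,0,0,0,30,1],[0,0,0,0,0,80,1],[0,0,0,0,0,80,1]]}}

```text
clock: 28.65
tool_pos: [0.5362, 0.2268, 0.058]
orientation: [-179.7, 0.2, -87.0]
force: [-1.3, 0.4, -1.2]
opening: 0.0186
```

```bash
python3 - <<'E'
from h import *
o=ctrl.get_obs();p=ctrl.snapshot("wrist"); s=ctrl.snapshot("scene")
a=cv2.resize(s["pixels"][110:210,160:300],(800,571),interpolation=2); w=cv2.resize(p["pixels"],(266,200)); a[:200,:266]=w
cv2.imwrite("pics/c10.png",cv2.convertScaleAbs(a,alpha=1.4))
print(o["opening"],o["tool_pos"])
E
```

```text
0.018616220874050612 [0.53617927 0.22680391 0.05804557]
```

View pics/c10.png

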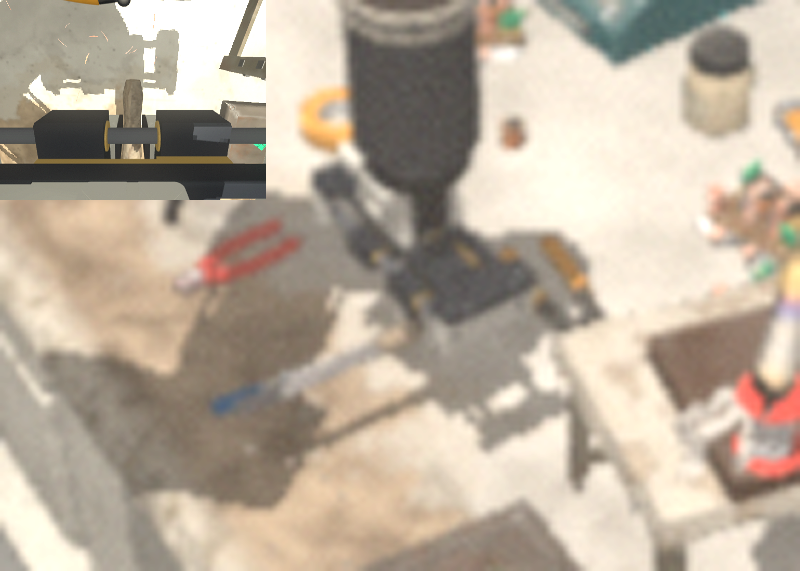

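The file is held, roughly level. I carry it to the wooden rest.

Request:
{"op": "carry_out", "data": {"increments": [[0,0,0,-30,0,50,1],[0,0,0,-70,0,100,1],[0,0,0,-93,-50,140,1],[0,0,0,-93,-110,150,1],[0,0,0,-93,-170,150,1],[0,0,0,-93,-230,150,1],[0,0,0,-93,-290,150,1],[0,0,0,-93,-350,150,1],[0,0,0,-93,-410,150,1],[0,0,1.4,-93,-470,150,1],[0,0,1.4,-93,-530,150,1],[0,0,1.4,-80,-590,150,1],[0,0,1.4,-60,-640,140,1],[0,0,1.4,-50,-657,100,1],[0,0,1.4,-50,-657,50,1],[0,0,1.4,-50,-657,10,1],[0,0,1.4,-50,-657,0,1],[0,0,1.4,-50,-657,0,1]]}}

```text
clock: 31.0
tool_pos: [0.4836, -0.4319, 0.0534]
orientation: [179.9, 0.0, -85.6]
force: [0.4, -0.1, 0.1]
opening: 0.0184
```

Request:
{"op": "carry_out", "data": {"increments": [[0,0,0,0,0,-20,1],[0,0,0,0,0,-40,1],[0,0,0,0,0,-52,1],[0,0,0,0,0,-59,1],[0,0,0,0,0,-63,1],[0,0,0,0,0,-63,1],[0,0,0,0,0,-63,1]]}}

```text
clock: 31.88
tool_pos: [0.4841, -0.4321, -0.0087]
orientation: [-180.0, -0.0, -85.6]
force: [-0.1, -0.4, -0.1]
opening: 0.0178
```

Request:
{"op": "carry_out", "data": {"increments": [[0,0,0,0,0,-1,1],[0,0,0,0,0,-1.5,1],[0,0,0,0,0,-1.5,0.6],[0,0,0,0,0,-1.5,0.6],[0,0,0,0,0,-1.5,0.6],[0,0,0,0,0,-1.5,0.6],[0,0,0,0,0,20,0.6],[0,0,0,0,0,60,0.6],[0,0,0,0,0,120,0.6],[0,0,0,-45,0,180,0.6],[0,0,0,-45,0,230,0.6],[0,0,0,-45,0,230,0.6]]}}

```text
clock: 33.38
tool_pos: [0.4405, -0.4338, 0.2271]
orientation: [-179.5, -0.4, -85.6]
force: [0.6, -0.2, -1.2]
opening: 0.0353
```

```bash
python3 w.py w11 file_grip,screwdriver_grip .016
```

```text
33.375 [ 0.4405 -0.4338  0.2271] [-179.5339   -0.3804  -85.603 ] [-26.4308  13.8743  -4.8977   0.093  -70.6329 120.7989] 0.03529667114567696
file_grip []
    0.78 [ 0.4296 -0.4366] yaw 3.6 len 0.195 0.02
screwdriver_grip [([0.479, -0.274, 0.034], 0.85)]
    0.58 [ 0.4402 -0.2725] yaw -1.6 len 0.149 0.026
```

View pics/w11.png

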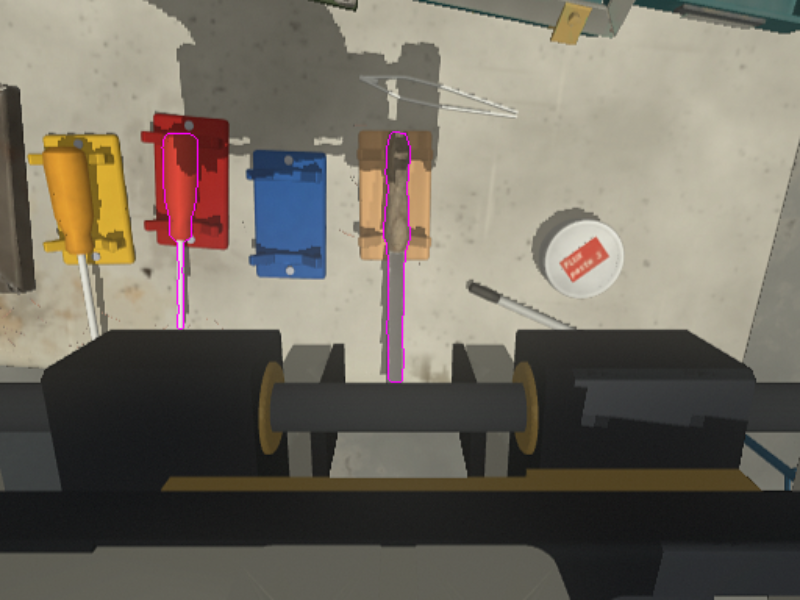

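The file (397,200) lies along the wooden rest with its grip at about x=0.4825, and the screwdriver is good in the red one. The marker comes last.

Request:
{"op": "carry_out", "data": {"increments": [[0,0,0,0,60,0,0.5],[0,0,0,0,120,0,0.5],[0,0,0,0,180,0,0.5],[0,0,0,0,240,0,0.5],[0,0,0,0,300,0,0.5],[0,0,0,0,360,0,0.5],[0,0,0,0,420,0,0.5],[0,0,0,0,480,0,0.5],[0,0,0,0,540,0,0.5],[0,0,-6.7,0,600,0,0.5],[0,0,-6.7,0,660,0,0.5],[0,0,-6.7,9,710,-20,0.6],[0,0,-6.7,9,736,-70,0.6],[0,0,-6.7,9,736,-130,0.6],[0,0,-6.7,9,736,-180,0.6],[0,0,-6.7,9,736,-180,0.6],[0,0,-6.7,9,736,-215,0.6],[0,0,-6.7,9,736,-238,0.6],[0,0,-6.7,9,736,-247.5,0.6],[0,0,-6.7,9,736,-247.5,0.6]]}}

```text
clock: 36.12
tool_pos: [0.4484, 0.3046, -0.0259]
orientation: [-180.0, 0.0, -92.3]
force: [0.5, 0.6, -0.0]
opening: 0.0351
```

Request:
{"op": "carry_out", "data": {"increments": [[0,0,0,0,0,0,1],[0,0,0,0,0,0,1],[0,0,0,0,0,0,1],[0,0,0,0,0,0,1],[0,0,0,0,0,0,1],[0,0,0,0,0,0,1]]}}

```text
clock: 36.88
tool_pos: [0.4482, 0.3045, -0.026]
orientation: [-180.0, 0.0, -92.3]
force: [-1.3, -0.1, 6.8]
opening: 0.0126
```

Request:
{"op": "carry_out", "data": {"increments": [[0,0,0,0,0,20,1],[0,0,0,0,0,70,1],[0,0,0,-7,-20,130,1],[0,0,0,-7,-80,180,1],[0,0,0,-7,-140,190,1],[0,0,0,-7,-200,190,1],[0,0,0,-7,-260,190,1],[0,0,0,-7,-320,190,1],[0,0,5.3,-7,-380,190,1],[0,0,5.3,-7,-440,190,1],[0,0,5.3,-7,-500,190,1],[0,0,5.3,-7,-560,190,1],[0,0,5.3,0,-620,190,1],[0,0,5.3,11,-654,150,1],[0,0,5.3,11,-654,100,1],[0,0,5.3,11,-654,70,1],[0,0,5.3,11,-654,60,1],[0,0,5.3,11,-654,60,1]]}}

```text
clock: 39.12
tool_pos: [0.4589, -0.3499, 0.0334]
orientation: [180.0, 0.0, -87.0]
force: [0.4, -0.4, 0.1]
opening: 0.0128
```

Request:
{"op": "carry_out", "data": {"increments": [[0,0,0,0,0,-20,1],[0,0,0,0,0,-34,1],[0,0,0,0,0,-41,1],[0,0,0,0,0,-43,1],[0,0,0,0,0,-43,1],[0,0,0,0,0,-44,1],[0,0,0,0,0,-44,1]]}}

```text
clock: 40.0
tool_pos: [0.4593, -0.3501, -0.01]
orientation: [-179.9, -0.0, -87.0]
force: [-1.2, 1.7, 4.5]
opening: 0.0129
```

Request:
{"op": "carry_out", "data": {"increments": [[0,0,0,0,0,0,0.65],[0,0,0,0,0,0,0.65],[0,0,0,0,0,0,0.65],[0,0,0,0,0,0,0.65],[0,0,0,0,0,20,0.65],[0,0,0,0,0,60,0.65],[0,0,0,0,0,120,0.65],[0,0,0,-20,0,180,0.65],[0,0,0,-40,0,230,0.65],[0,0,0,-40,0,270,0.65],[0,0,0,-40,0,270,0.65],[0,0,0,-40,0,270,0.65]]}}

```text
clock: 41.5
tool_pos: [0.4185, -0.3495, 0.2586]
orientation: [180.0, 0.0, -87.0]
force: [-0.7, 0.4, -0.0]
opening: 0.0306
```

```bash
python3 w.py w12 pen_grip,screwdriver_grip,nut_driver_grip,file_grip .016; python3 m.py | grep -A2 -E "cutter|pliers"
```

```text
41.5 [ 0.4185 -0.3495  0.2586] [179.9832   0.0413 -87.0047] [-19.2997   6.3081 -10.1283  -0.0332 -73.5948 112.3044] 0.0306334667772746
pen_grip [([0.463, -0.351, 0.026], 0.8)]
    0.66 [ 0.4592 -0.352 ] yaw 3.0 len 0.127 0.014
screwdriver_grip [([0.478, -0.269, 0.034], 0.79)]
    0.56 [ 0.4375 -0.2726] yaw -2.0 len 0.154 0.027
nut_driver_grip []
    0.89 [ 0.4172 -0.198 ] yaw 4.4 len 0.162 0.029
file_grip [([0.455, -0.436, 0.033], 0.87)]
    0.83 [ 0.4269 -0.437 ] yaw 3.2 len 0.202 0.02
side_cutter_mid [([0.481, 0.455, 0.013], 0.5)]
    0.72 [ 0.4577 -0.1938] yaw 16.6 len 0.103 0.069
    0.69 [ 0.4446 -0.1988] yaw 1.1 len 0.107 0.026
pliers_mid [([0.676, 0.269, 0.014], 0.67)]
    0.87 [0.6838 0.2551] yaw 84.6 len 0.165 0.054
    0.61 [ 0.4583 -0.1942] yaw 24.9 len 0.099 0.072
```

View pics/w12.png

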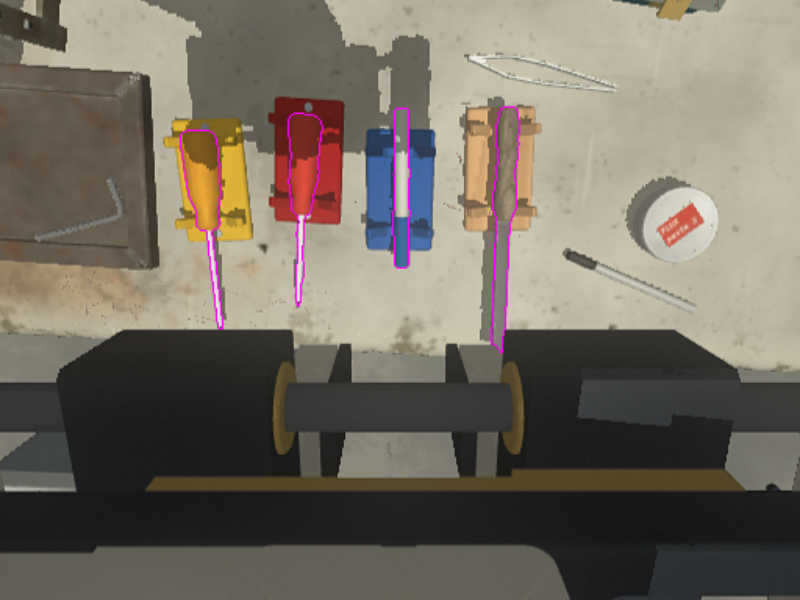

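All four tools lie in their rests: nut driver (205,180), screwdriver (304,165), marker (401,185) and file (508,160). The cutters and pliers have not moved. Handing in.

```bash
python3 -c "
from plant import ctrl
print(ctrl.close_job())"
```

```text
the job is handed in; nothing more can be done
None
```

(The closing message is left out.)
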